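# Staple the service card and ease the stapler arm back up

### The job

Staple the service card that lies in the mouth of the big stapler: press its arm all the way down and hold it there for half a second, then let the spring raise the arm slowly, over a second or two, until it is fully up again, and let go. The arm must never snap up, and the small stapler's arm must be left alone.

Things in the scene. Friction and masses are not known exactly. Their poses are not given: they have to be found in the camera images.
- stapler_pad (a point): Big stapler, fixed, grey base 300 x 64 x 12 mm, white card in its mouth. Point: centre of the top of the grey press pad (75 x 42 mm) at the arm's nose, where to push down. Arm up: 135 mm above the cart top (z = 0), face sloping 0.25 rad down to the hinge; fully down: 80 mm, face level; it moves under 10 mm sideways. x: from nose to hinge, z: up, when the arm is up.
- stapler_arm (a joint): Angle of the big stapler's arm, rad: 0 = fully up (rest, at a stop), 0.25 = fully down (at a stop). Hinged 225 mm behind the pad centre. A spring pushes it up with about 4 N at the pad when up, 10 N when fully down; almost no damping, so it snaps up if let go.
- small_stapler_pad (a point): Small stapler, fixed, same make but about half the size (base 156 x 40 x 7 mm), no card: centre of the top of its press pad (39 x 26 mm), 79 mm above the cart top. Not to be pressed.
- small_stapler_arm (a joint): Angle of the small stapler's arm in rad: 0 = up (rest), 0.25 = fully down. Must stay up.

How it is judged:
On the way, in this order (a step that is already met when the one before it is completed fails the run):
1. the big stapler's arm is pressed all the way down and held (value of joint stapler_arm above 0.22 rad), for 0.3 s.
2. the arm has come back up (value of joint stapler_arm below 0.02 rad), for 0.2 s.
At the end, for the whole second after the job is handed in: The big stapler's arm has been pressed down and is fully up again (within 0.02 rad), nothing touches it, and the small stapler's arm is up (value of joint stapler_arm below 0.02 rad and value of joint small_stapler_arm below 0.03 rad and contact force between stapler_arm and the fingers below 0.2 N).
It fails at once if the big stapler's arm snaps up (faster than 0.8 rad/s, about 180 mm/s at the pad) (velocity of joint stapler_arm below -0.8 rad/s).
It fails at once if the small stapler's arm is pressed by more than 0.05 rad (value of joint small_stapler_arm above 0.05 rad).
It also fails if it takes over 35 s, if anything falls off the work surface, if the arm or the gripper's body presses on something with over 40 N, if the wrist force passes 120 N, or if a joint passes its speed limit or range.

### The arm

A 6-joint arm with a two-finger parallel gripper is mounted at the origin on the work surface. World frame = base frame: x ahead of the robot, y to its left, z up, the work surface at z = 0. Lengths are in m, angles in rad, forces in N, time in s.
With the tool pointing down it reaches from about 0.375 to 0.925 m from the base axis. Payload 5.7 kg.
Tool frame: the origin (TCP) lies midway between the tips of the shut fingers; the grasp point (between the pads) lies 19 mm behind it; z points along the fingers, y is the line along which they close (so a half turn about z gives the same grasp; the last joint's range is limited). The gripper opens to 85 mm and grips with 20 to 120 N. Pads are 22 mm wide; open, the fingers measure 114 mm over their backs; the gripper's body (76 mm by 85 mm) begins 54 mm behind the grasp point. The pads swing forward as they close: fully open they stand 13 mm farther back than shut.
Start: joints at [-1.445, 0.359, 1.51, -0, 1.272, -0.115], TCP at [0.143, -0.583, 0.231] pointing down, gripper open.
Joint ranges: [-2.97, 2.97], [-1.01, 2.36], [0.21, 2.38], [-0.96, 4.11], [0.2, 2.71], [-2.98, 2.98]. Speed limits (rad/s): [2.39, 2.39, 3.14, 3.14, 3.14, 3.14].

### API

Orientations are given as a unit quaternion [w, x, y, z].
In Python, from plant import manip gives the robot as it stands.
- The arm moves only by the shell command python3 -m creep 'ROWS' [FORCE]. ROWS is a JSON object of lists of equal length, an entry for each row: "travel": the shift along the tool's x, y, z in m, a list of three; "rot": the turn, a rotation vector about the tool's x, y, z in rad, a list of three; "hand": the opening, from -1 (shut) to 1 (fully open). A call has 1 to 12 rows; each row is the pose to reach, as a shift and turn from the pose commanded when the call began, along the tool's axes at that moment; what a row does not reach only later rows make up. A row lasts 1/10 s, in which the tool goes at most 50 mm and 8.59 degrees, less where a joint would pass 70% of its speed; a pose out of reach is approached as far as the arm can. A call with a gripper value outside its range is refused whole. The fingers move at their own pace and stop on an object; FORCE is the grip in N (left out, the last holds). Time passes only in rows, so rows that repeat a pose let the fingers close. It gives the time, the measured TCP pose, the force, the opening and the grip force at its end, in the units of the state.
- manip.observe(): the state, without advancing time (a new reading comes with each control period).
- manip.read_camera(name): name is "scene" or "top" or "wrist"; returns a dict with "frame" (420x560x3 uint8, red, green, blue), "mtx" (3x3 intrinsics, pixels), "D" ([k1, k2, p1, p2, k3] as OpenCV has them; the pictures are not rectified), "R" (3x3) and "t" (3): a world point X has camera coordinates R X + t; the wrist camera has in their place "T_tool_cam" (4x4, takes a point from camera to tool coordinates, whose origin is the TCP and whose axes are the flange's). Camera axes: x right, y down, z forward; pixel columns grow to the right and rows downward; lengths in m; the calibration is good to about 2 mm. A picture is of the moment at which its call begins: read the wrist's pose just before it. There is no depth.
- manip.hand_in(): hands the job in; it is judged then, once.
Trained networks look in a picture, given as the dict that the camera call returned (one of the last four; its "shot" number tells which), for a name from the list of things; names that differ only in an ending like _2 or _b are one class to them, and where a whole thing is asked for, a point or a joint stands for the part that bears it (a point fixed in the world has none). Each returns a list of dicts, best first, with "confidence" (0 to 1); they miss things now and then, are a little off and sometimes report something else, mostly with a low value. They report only what shows in the picture. A call takes as long as a camera call.
- manip.outline_of(picture, name): "mask" (420x560 bool, what is visible of it) and "point" ([column, row] in pixels, amid what is visible of it).
The state is a dict: "t": time; "joints": joint angles; "qvel": joint speeds; "joint_torque": joint torques, N m; "position": TCP position; "orientation": TCP orientation; "force": force on the tool from outside, world axes, zero at the start; "moment": the same for the moment, N m; "width": opening from 0.0 (shut) to 1.0 (fully open); "grip_force": force on a finger pad.
Only numpy, scipy, OpenCV 4.12 (cv2) and the standard library are available. Lean on these libraries where they do the work, as an engineer would, in place of code of your own. Each camera call takes 0.05 s, during which the arm holds its last target. There are 200 camera calls.

## Working session

There is one attempt and no reset: what is moved stays moved. The work goes in short steps, Python scripts to look and compute and a shell command to move; the robot and the scene stay as the last step left them, time stands still between calls to the robot, and variables do not carry over. Pictures are saved under pics/ and viewed, at most 10 in all, crops included, and the job is handed in when it is done.

```bash
mkdir -p pics; cat > h.py <<'E'
import numpy as np, cv2
from plant import manip
def ray(p,uv):
    n=cv2.undistortPoints(np.array([[uv]],float),np.array(p["mtx"]),np.array(p["D"]))[0,0]
    R=np.array(p["R"]);t=np.array(p["t"]);return -R.T@t, R.T@np.array([n[0],n[1],1])
def at_z(p,uv,z):
    o,d=ray(p,uv);return o+d*(z-o[2])/d[2]
E
python3 - <<'E'
from h import *
s=manip.observe();print(s["position"],s["orientation"],s["force"],s["t"])
ims=[]
for n in("top","scene"):
    p=manip.read_camera(n);im=p["frame"][:,:,::-1].copy()
    for nm,z in(("stapler_pad",.135),("small_stapler_pad",.079)):
        for r in manip.outline_of(p,nm)[:2]:
            m=np.array(r["mask"]);print(n,nm,r["confidence"],r["point"],m.sum(),at_z(p,r["point"],z).round(3))
            c,_=cv2.findContours(m.astype(np.uint8),0,1);cv2.drawContours(im,c,-1,(0,0,255) if z>.1 else(0,255,0),1)
    cv2.imwrite(f"pics/{n}.png",im)
E
```

```text
[ 0.1430033  -0.58197736  0.23045132] [-9.30469558e-04  9.92761169e-01  1.20101602e-01  1.36254821e-05] [-0.18908896  0.31402694 -0.41203053] 0.0
top stapler_pad 0.84 [155.7, 214.4] 2078 [0.486 0.236 0.135]
top small_stapler_pad 0.87 [325.8, 204.9] 554 [ 0.521 -0.138  0.079]
scene stapler_pad 0.78 [394.2, 181.5] 2541 [0.531 0.218 0.135]
scene small_stapler_pad 0.8 [229.6, 270.2] 748 [ 0.543 -0.127  0.079]
scene small_stapler_pad 0.59 [393.6, 180.6] 2715 [0.497 0.257 0.079]
```

View pics/top.png

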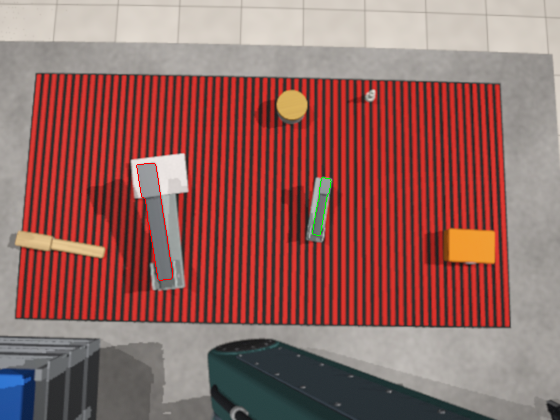

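View pics/scene.png

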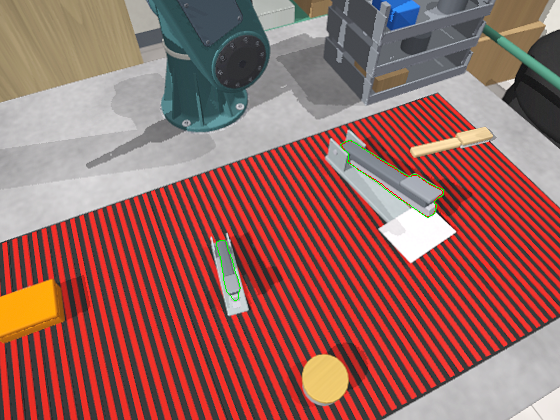

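The top view shows the big stapler at left: its pad is around (148,180) px, the hinge end is near (165,280), and the card lies under the nose. The small stapler is at (320,210). The scene view shows the big pad near (422,190). Next I'll locate the pad.

```bash
python3 - <<'E'
from h import *
from scipy.spatial.transform import Rotation as Ro
s=manip.observe();q=s["orientation"];R=Ro.from_quat([q[1],q[2],q[3],q[0]])
p=manip.read_camera("top")
pad=at_z(p,(148,180),.135);print("top pad",pad, "nose",at_z(p,(146.5,163.5),.144),"hinge end",at_z(p,(165,279),.08))
p2=manip.read_camera("scene")
print("scene",at_z(p2,(422,190),.135))
im=p2["frame"][120:240,310:470,::-1];a=cv2.resize(im,None,fx=4,fy=4,interpolation=2)[:,:400+240]
b=cv2.resize(p["frame"][150:300,110:210,::-1],None,fx=4,fy=4)[:480]
cv2.imwrite("pics/a.png",cv2.resize(np.hstack([a,b]),(800,369)))
print(R.as_matrix().round(3)); print("tool shift to pad+.1",R.inv().apply(pad+[0,0,.095]-s["position"]).round(3))
E
```

```text
top pad [0.5604868  0.25657688 0.135     ] nose [0.59503651 0.25929749 0.144     ] hinge end [0.34608057 0.22201225 0.08      ]
scene [0.57044707 0.25395492 0.135     ]
[[ 0.971  0.238 -0.   ]
 [ 0.238 -0.971  0.001]
 [ 0.    -0.001 -1.   ]]
tool shift to pad+.1 [ 0.605 -0.715  0.002]
```

View pics/a.png

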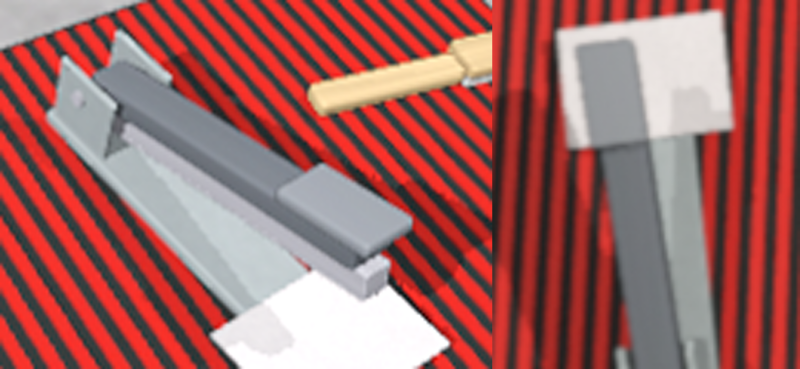

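```bash
python3 -m creep '{"travel":[[0.45,-0.335,-0.01],[0.45,-0.335,-0.01],[0.45,-0.335,-0.01],[0.45,-0.335,-0.01],[0.45,-0.335,-0.01],[0.45,-0.335,-0.01],[0.45,-0.335,-0.01],[0.45,-0.335,-0.01],[0.45,-0.335,-0.01],[0.45,-0.335,-0.01],[0.45,-0.335,-0.01],[0.45,-0.335,-0.01]],"rot":[[0,0,0],[0,0,0],[0,0,0],[0,0,0],[0,0,0],[0,0,0],[0,0,0],[0,0,0],[0,0,0],[0,0,0],[0,0,0],[0,0,0]],"hand":[-1,-1,-1,-1,-1,-1,-1,-1,-1,-1,-1,-1]}' 40
python3 -c "
from h import *
s=manip.observe();print(s['t'],s['position'],s['joints'],s['qvel'])"
```

```text
t: 1.6
position: [0.503, -0.1463, 0.2417]
orientation: [-0.0, 0.993, 0.122, 0.001]
force: [-0.6, -0.7, 0.2]
width: 0.002
grip_force: 0.0
1.6 [ 0.50302537 -0.14630269  0.24169509] [-0.41633744  0.23838605  1.6604679   0.00205674  1.2411422   0.90891272] [ 0.14415794  0.04974026 -0.06272854 -0.05114313  0.03558346  0.14179385]
```

```bash
python3 -m creep '{"travel":[[0.154,-0.376,0.02],[0.154,-0.376,0.02],[0.154,-0.376,0.02],[0.154,-0.376,0.02],[0.154,-0.376,0.02],[0.154,-0.376,0.02],[0.154,-0.376,0.02],[0.154,-0.376,0.02],[0.154,-0.376,0.02],[0.154,-0.376,0.03],[0.154,-0.376,0.04],[0.154,-0.376,0.04]],"rot":[[0,0,0],[0,0,0],[0,0,0],[0,0,0],[0,0,0],[0,0,0],[0,0,0],[0,0,0],[0,0,0],[0,0,0],[0,0,0],[0,0,0]],"hand":[-1,-1,-1,-1,-1,-1,-1,-1,-1,-1,-1,-1]}'
python3 - <<'E'
from h import *
s=manip.observe();x=np.array(s["position"]);print(s["t"],x,s["force"])
p=manip.read_camera("scene");p2=manip.read_camera("wrist")
a=p["frame"][90:230,330:490,::-1];a=cv2.resize(a,(400,350),interpolation=2)
cv2.imwrite("pics/b.png",np.hstack([a,cv2.resize(p2["frame"][:,:,::-1],(400,350))]))
E
```

```text
t: 2.8
position: [0.5585, 0.2494, 0.1991]
orientation: [0.001, 0.993, 0.119, -0.002]
force: [-0.3, -0.1, -0.3]
width: 0.0
grip_force: 0.0
2.8 [0.55847885 0.24943098 0.19908045] [-0.2708375 -0.1211726 -0.3019096]
```

View pics/b.png

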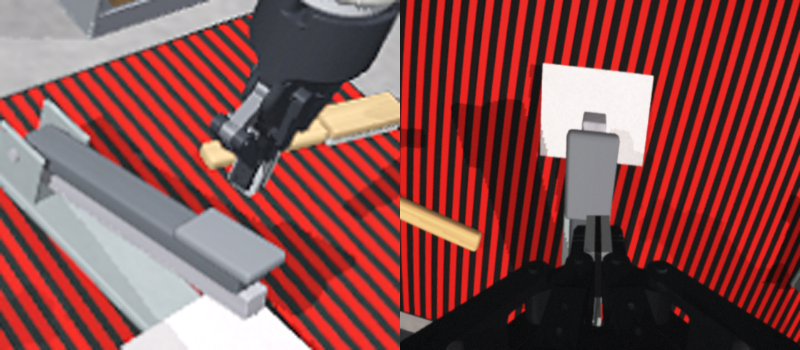

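The scene crop shows the fingertips hovering above the pad. In the wrist view the pad is centred at about (267,208) in full pixels, spanning rows 156 to 260. I'll measure it from the wrist camera.

```bash
python3 - <<'E'
from h import *
from scipy.spatial.transform import Rotation as Ro
s=manip.observe();q=s["orientation"];M=Ro.from_quat([q[1],q[2],q[3],q[0]]).as_matrix();x=np.array(s["position"])
p=manip.read_camera("wrist");T=np.array(p["T_tool_cam"])
Rw=M@T[:3,:3];o=M@T[:3,3]+x
p["R"]=Rw.T;p["t"]=-Rw.T@o
for uv,z in(((267,208),.135),((271,156),.144),((263,262),.126),((234,208),.135),((301,208),.135)):
    g=at_z(p,uv,z);print(uv,g.round(4))
g=at_z(p,(267,208),.135);print("tool shift",M.T@(g-x))
E
```

```text
(267, 208) [0.5674 0.2585 0.135 ]
(271, 156) [0.5997 0.2637 0.144 ]
(263, 262) [0.5281 0.2521 0.126 ]
(234, 208) [0.5628 0.2776 0.135 ]
(301, 208) [0.5722 0.2389 0.135 ]
tool shift [ 0.00968954 -0.00646352  0.06571353]
```

```bash
python3 -m creep '{"travel":[[0.002,-0.002,0.03],[0.002,-0.002,0.045],[0.002,-0.002,0.045],[0.002,-0.002,0.045]],"rot":[[0,0,0],[0,0,0],[0,0,0],[0,0,0]],"hand":[-1,-1,-1,-1]}'
```

```text
t: 3.35
position: [0.5619, 0.2538, 0.1569]
orientation: [-0.0, 0.993, 0.12, 0.0]
force: [-0.1, 0.4, 0.6]
width: 0.002
grip_force: 0.0
```

```bash
python3 -m creep '{"travel":[[0.004,-0.003,0.01],[0.004,-0.003,0.016],[0.004,-0.003,0.022],[0.004,-0.003,0.028],[0.004,-0.003,0.034],[0.004,-0.003,0.04],[0.004,-0.003,0.046],[0.004,-0.003,0.052],[0.004,-0.003,0.058],[0.004,-0.003,0.062],[0.004,-0.003,0.062]],"rot":[[0,0,0],[0,0,0],[0,0,0],[0,0,0],[0,0,0],[0,0,0],[0,0,0],[0,0,0],[0,0,0],[0,0,0],[0,0,0]],"hand":[-1,-1,-1,-1,-1,-1,-1,-1,-1,-1,-1]}'
```

```text
t: 4.45
position: [0.5693, 0.2593, 0.0962]
orientation: [-0.001, 0.993, 0.12, 0.005]
force: [5.4, 1.0, 10.1]
width: -0.001
grip_force: 4.3
```

```bash
python3 -m creep '{"travel":[[0,0,0.005],[0,0,0.01],[0,0,0.014],[0,0,0.017],[0,0,0.018],[0,0,0.018]],"rot":[[0,0,0],[0,0,0],[0,0,0],[0,0,0],[0,0,0],[0,0,0]],"hand":[-1,-1,-1,-1,-1,-1]}'
```

```text
t: 5.05
position: [0.5713, 0.2596, 0.0803]
orientation: [-0.001, 0.993, 0.12, 0.007]
force: [5.3, -1.0, 16.0]
width: -0.001
grip_force: 8.1
```

Force of 16 N exceeds the 10 N spring, and z = 0.080, so the arm is at its stop. I'll press a touch more and hold.

```bash
python3 -m creep '{"travel":[[0,0,0.001],[0,0,0.002],[0,0,0.002],[0,0,0.002],[0,0,0.002],[0,0,0.002],[0,0,0.002],[0,0,0.002]],"rot":[[0,0,0],[0,0,0],[0,0,0],[0,0,0],[0,0,0],[0,0,0],[0,0,0],[0,0,0]],"hand":[-1,-1,-1,-1,-1,-1,-1,-1]}'
```

```text
t: 5.85
position: [0.5714, 0.2596, 0.0798]
orientation: [-0.001, 0.993, 0.12, 0.007]
force: [2.7, -0.9, 28.0]
width: 0.001
grip_force: 13.7
```

Force rose to 28 N with no further travel, so the stop is confirmed and the arm has been held. Now I'll release slowly.

```bash
python3 -m creep '{"travel":[[0,0,-0.002],[0,0,-0.005],[0,0,-0.009],[0,0,-0.013],[0,0,-0.017],[0,0,-0.021],[0,0,-0.025],[0,0,-0.029],[0,0,-0.033],[0,0,-0.037],[0,0,-0.041],[0,0,-0.045]],"rot":[[0,0,0],[0,0,0],[0,0,0],[0,0,0],[0,0,0],[0,0,0],[0,0,0],[0,0,0],[0,0,0],[0,0,0],[0,0,0],[0,0,0]],"hand":[-1,-1,-1,-1,-1,-1,-1,-1,-1,-1,-1,-1]}'
python3 -m creep '{"travel":[[0,0,-0.004],[0,0,-0.007],[0,0,-0.010],[0,0,-0.013],[0,0,-0.016],[0,0,-0.019],[0,0,-0.022],[0,0,-0.026],[0,0,-0.032],[0,0,-0.04],[0,0,-0.05],[0,0,-0.06]],"rot":[[0,0,0],[0,0,0],[0,0,0],[0,0,0],[0,0,0],[0,0,0],[0,0,0],[0,0,0],[0,0,0],[0,0,0],[0,0,0],[0,0,0]],"hand":[-1,-1,-1,-1,-1,-1,-1,-1,-1,-1,-1,-1]}'
```

```text
t: 7.05
position: [0.5638, 0.2584, 0.1198]
orientation: [-0.0, 0.993, 0.12, -0.001]
force: [-4.1, 0.8, 4.7]
width: -0.004
grip_force: 2.6
t: 8.25
position: [0.565, 0.2582, 0.1804]
orientation: [-0.0, 0.993, 0.12, 0.0]
force: [0.8, 0.3, 0.2]
width: -0.0
grip_force: 0.0
```

```bash
python3 -m creep '{"travel":[[0,0,-0.02],[0,0,-0.04],[0,0,-0.04],[0,0,-0.04],[0,0,-0.04]],"rot":[[0,0,0],[0,0,0],[0,0,0],[0,0,0],[0,0,0]],"hand":[-1,-1,-1,-1,-1]}'
python3 - <<'E'
from h import *
p=manip.read_camera("scene")
cv2.imwrite("pics/c.png",cv2.resize(p["frame"][80:320,180:500,::-1],(640,480)))
E
```

```text
t: 8.75
position: [0.5641, 0.258, 0.2187]
orientation: [0.0, 0.993, 0.12, -0.001]
force: [-0.2, -0.5, -0.3]
width: 0.002
grip_force: 0.0
```

View pics/c.png

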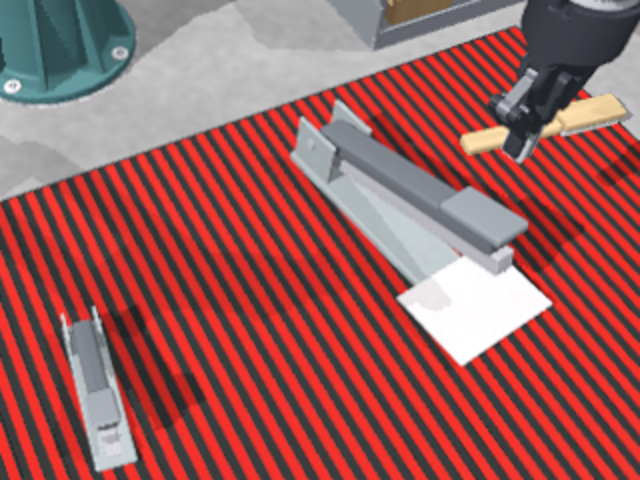

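The big stapler's arm is fully up, with its pad near (485,218) in the crop. The gripper is clear above it, and the small stapler at (95,385) is untouched.

```bash
python3 -c "
from plant import manip
print(manip.hand_in())"
```

```text
the job is handed in; nothing more can be done
None
```

I pressed the big stapler's arm to its stop, held it there for about 0.8 s, let it rise slowly until it was fully up with the gripper clear, left the small stapler untouched, and handed the job in; no verdict came back.

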